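# Lock the support jack

### The job

The support jack on its board is set to height; lock it there without letting its barrel turn. Drop the larger socket key fully home on the jack's square head with its handle just beside the upright stop post, so that the post holds it, then turn the knurled ring clockwise (from above) down onto the housing and nip it up so that the handle bears on the post with about 10 N, no wrenching. Let go, leaving the key on the head and everything else on the bench where it is.

Things in the scene. Friction and masses are not known exactly. Their poses are not given: they have to be found in the camera images.
- key: Larger socket key, 200 g. Steel boss 44 x 44 x 24 mm high with a 32 x 32 mm square socket, 21 mm deep, open below; on its top, centred, a grip fin 30 mm (x) x 12 mm (y) x 20 mm high. A flat aluminium handle 22 mm wide, 10 mm thick, underside level with the boss's, runs along its -x to 140 mm from the origin. Origin: socket centre, underside; z up. Lies flat, handle roughly towards the robot.
- small_key: Not for this job: a key of the same make, clearly smaller: 27 mm square boss 17 mm high, fin 18 x 9 x 16 mm, handle 16 mm wide reaching 105 mm. Does not fit the jack; leave it alone. Origin: socket centre, underside; handle along its -x.
- jack: Support jack, immovable, on a wooden board 20 mm thick (x -160 to 110 mm, y +-65 mm). Origin: table height, on the jack's vertical axis; z up; the stop post is towards its -x. Grey housing with a neck 58 mm across from 52 to 76 mm above the table; the ring tightens down on the neck's flat top at 76 mm.
- stop: Upright steel stop post, 14 mm diameter, fixed to the board; origin at its foot; top 132 mm above the table; axis at x -110, y +24 mm in the jack frame. With the key on the head and its x along the jack's x, the handle's side is 6 mm short of the post; a clockwise pull closes the gap and the post then holds the key.
- barrel_seat (a point): Centre of the barrel's shoulder, on the jack's axis, 106 mm above the table; z up; turns with the barrel. Barrel: 40 mm round steel screw. On the shoulder stands its square head, 30 x 30 mm, 20 mm high, top edges bevelled, sides along this point's x and y. The key's underside rests on the shoulder when home; it then has about 0.07 rad of play either way.
- barrel (a joint): Angle of the barrel in the housing, rad, growing clockwise seen from above; starts within 0.02 of 0, where barrel_seat's axes are parallel to the jack's. It turns easily (0.04 N m): unless the key and post hold it, it turns along with the ring.
- ring: Knurled steel lock ring on the barrel, 68 mm diameter, 20 mm high; origin: its underside, on the jack's axis. Starts 2.5 to 6 mm above the neck; drops 4 mm per rad of clockwise turn on the barrel (0.6 to 1.5 rad). Thread drag 0.15 N m; once down, a spring washer makes it rise about 7 N m per rad. 1.1 N m on the ring presses the key on the post with about 10 N.
- rosette: Bystander, leave alone: round plaster rosette, 96 mm across, 34 mm high. Origin: its underside.
- brush: Bystander, leave alone: flat paint brush lying on the bench. Origin: its underside.
- scraper: Bystander, leave alone: plasterer's spatula lying on the bench. Origin: its underside.
- mug: Bystander, leave alone: white mug, 80 mm across, 90 mm high. Origin: its underside.
- jar: Bystander, leave alone: glass jar, 64 mm across, 75 mm high. Origin: its underside.
- bead_cast: Bystander, leave alone: small turned plaster piece, 64 mm across, 50 mm high. Origin: its underside.

How it is judged (in metres and radians):
On the way, in this order (a step that is already met when the one before it is completed fails the run):
1. the larger key is home on the barrel's square head: underside within 4 mm of the shoulder, centred within 4 mm, tilted less than 0.14 rad (horizontal distance between key and barrel_seat below 0.004 m and z of key in the frame of barrel_seat between -0.004 and 0.004 m and angle between key's own z axis and vertical below 0.14 rad), for 0.2 s.
2. the ring is down on the housing (gap under 1.2 mm) and, turned by the fingers, presses the key's handle on the stop post with more than 5 N (z of ring in the frame of jack below 0.0772 m and contact force between key and stop above 5 N and contact force between the fingers and ring above 1 N), for 0.2 s.
At the end, for the whole second after the job is handed in: The ring is down on the housing (gap under 1.2 mm), the barrel is within 0.25 rad of square to the jack, and the key rests home on the square head (underside within 4 mm of the shoulder, centred within 4 mm, tilted less than 0.14 rad), at rest (all of step 1 and z of ring in the frame of jack below 0.0772 m and value of joint barrel between -0.25 and 0.25 rad and linear speed of key below 0.02 m/s); the robot touches nothing.
It fails at once if the barrel is turned more than 0.25 rad from square to the jack (value of joint barrel above 0.25 rad or value of joint barrel below -0.25 rad).
It fails at once if the key is wrenched against the stop post with more than 16 N (contact force between key and stop above 16 N).
It fails at once if another thing on the bench (small key, plaster casts, brush, scraper, mug, jar) is moved more than 30 mm (distance of any of small_key, rosette, brush, scraper, mug, jar, bead_cast from where it was at the start of the episode above 0.03 m).
It also fails if it takes over 72 s, if anything falls off the work surface, if the arm or the gripper's body presses on something with over 40 N, if the wrist force passes 120 N, or if a joint passes its speed limit or range.

### The arm

A 6-joint arm with a two-finger parallel gripper is mounted at the origin on the work surface. World frame = base frame: x ahead of the robot, y to its left, z up, the work surface at z = 0. Lengths are in mm, angles in rad, forces in N, time in s.
With the tool pointing down it reaches from about 425 to 1125 mm from the base axis. Payload 14.9 kg.
Tool frame: the origin (TCP) lies midway between the tips of the shut fingers; the grasp point (between the pads) lies 19 mm behind it (env.grip_point_offset is the distance from the TCP to the grasp point, in mm); z points along the fingers, y is the line along which they close (so a half turn about z gives the same grasp; the last joint's range is limited). The gripper opens to 91 mm and grips with 3 to 60 N. Pads are 32 mm wide; open, the fingers measure 118 mm over their backs; the gripper's body (76 mm by 178 mm) begins 60 mm behind the grasp point.
Start: joints at [-1.285, 0.379, 1.734, -0, 1.028, -0.033], TCP at [219.395, -664.743, 213.932] pointing down, gripper open.
Joint ranges: [-2.77, 2.77], [-0.74, 2.19], [0, 2.66], [-1.06, 4.2], [0.31, 2.87], [-3.08, 3.08]. Speed limits (rad/s): [1.89, 1.89, 2.39, 3.14, 3.14, 3.14].

### API

Orientations are given as a unit quaternion [w, x, y, z].
In Python, from rig import env gives the robot as it stands. Calls block until the motion is done:
- env.reach(position, orientation): joint-space move of the TCP to a pose.
- env.servo_line(position, max_speed=150, ori=None): straight line of the TCP; ori=None keeps the orientation; max_speed is the mean speed in mm/s.
- env.move_j(angles): joint-space move.
- env.open() and env.grasp(): open the fingers fully, or close them until they stop; the grip force is fixed at half the most.
- env.sleep(seconds).
- env.solve_ik(position, orientation): joint angles nearest the present ones, or None.
- env.read_camera(name): name is "side" or "top" or "wrist"; returns a dict with "pixels" (400x640x3 uint8, blue, green, red), "depth" (400x640 float32, mm along the optical axis (not along the pixel's ray), 0 where there is no reading), "fx", "fy", "cx", "cy" (pixels), "k1" (the pictures are not rectified: a ray, as slopes to the right and down, at radius r is drawn at 1 + k1 r^2 times it, then the intrinsics apply), "origin" and "attitude" of the camera in the world. Camera axes: x right, y up, looking along -z (the intrinsics and any distortion apply to the point x, -y, -z); pixel columns grow to the right and rows downward; lengths in mm; the calibration is good to about 2 mm. A picture is of the moment at which its call begins.
A pose or a line that the arm cannot do raises env.MotionError and nothing moves.
- env.job_done(): hands the job in; it is judged then, once.
Readings, each from a call of its own:
- env.read_time_s(): time.
- env.read_joints(): joint angles.
- env.read_joint_velocities(): joint speeds.
- env.read_effort(): joint torques, N m.
- env.read_tcp_pos(): TCP position.
- env.read_eef_rot(): TCP orientation.
- env.read_wrist_force(): force on the tool from outside, world axes, zero at the start.
- env.read_ft_torque(): the same for the moment, N m.
- env.read_finger_gap(): finger opening in mm.
- env.read_gripper_force(): force on a finger pad.
Only numpy, scipy, OpenCV 4.12 (cv2) and the standard library are available. Lean on these libraries where they do the work, as an engineer would, in place of code of your own. Each camera call takes 0.05 s, during which the arm holds its last target. There are 200 camera calls.

## Working session

There is one attempt and no reset: what is moved stays moved. The work goes in short steps, each a Python script; the robot and the scene stay as the last script left them, time stands still between calls to the robot, and variables do not carry over. Pictures are saved under pics/ and viewed, at most 10 in all, crops included, and the job is handed in when it is done.

```bash
ls; mkdir -p pics; cat > h.py <<'E'
from rig import env
import numpy as np, cv2
from scipy.spatial.transform import Rotation as R
def rot(q): return R.from_quat([q[1],q[2],q[3],q[0]])
def cloud(c):
    "world points (H,W,3) from depth"
    v,u=np.mgrid[0:400,0:640].astype(float)
    x=(u-c['cx'])/c['fx']; y=(v-c['cy'])/c['fy']
    xu,yu=x.copy(),y.copy()
    for _ in range(10):
        s=1+c['k1']*(xu**2+yu**2); xu,yu=x/s,y/s
    d=c['depth']
    P=np.stack([xu*d,-yu*d,-d],-1)
    A=np.array(c['attitude'],float)
    M=rot(A).as_matrix() if A.size==4 else A
    return P@M.T+np.array(c['origin'])
def down(yaw):
    "tool down, tool y (closing line) at angle yaw from world y"
    q=(R.from_euler('z',yaw)*R.from_euler('x',np.pi)).as_quat()
    return [q[3],q[0],q[1],q[2]]
E
python3 - <<'E'
from h import *
for n in ('top','side'):
    c=env.read_camera(n); cv2.imwrite(f'pics/{n}0.png',c['pixels']); np.savez(f'{n}0.npz',**c)
    print(n,c['fx'],c['k1'],c['origin'],c['attitude'],(c['depth']>0).mean())
print(env.read_eef_rot(),env.read_time_s(),env.read_wrist_force())
E
```

```text
pics
top 379.0453476882226 -0.02879674907309188 [ 440.75936978   41.70390483 1105.97329399] [-0.67629169 -0.06795926  0.07495416  0.72965263] 0.99616796875
side 362.62549613791856 -0.037575683116272046 [ 359.44727877 1003.47806014  701.72316406] [-0.13527998 -0.06404516  0.48915454  0.85925863] 0.9959609375
[-4.92893289e-04  9.87327158e-01  1.58697309e-01 -6.61222227e-05] 0.1 [-0.68021424  0.41723579 -0.59759756]
```

View pics/top0.png

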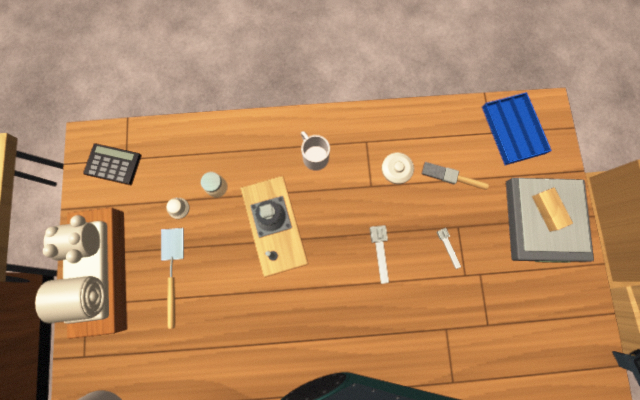

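View pics/side0.png

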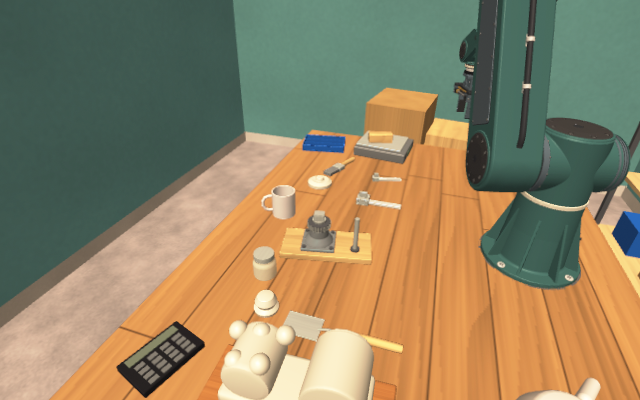

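The top view shows the larger key with its boss at (379,234) and handle end at (383,282). The jack head is at (268,212), the post at (272,255), and the small key at (445,235). Next I'll take coarse poses from depth.

```bash
cat >> h.py <<'E'
def rect(P,mask):
    "min-area rectangle of world xy of masked points"
    p=P[mask][:,:2].astype(np.float32); return cv2.minAreaRect(p),len(p)
def box(u0,u1,v0,v1):
    m=np.zeros((400,640),bool); m[v0:v1,u0:u1]=1; return m
E
python3 - <<'E'
from h import *
c=dict(np.load('top0.npz')); P=cloud(c); z=P[...,2]
b=box(360,405,215,300)
print('table z',np.median(z[box(320,355,215,300)]))
print('key all',rect(P,b&(z>5)&(z<80)),'boss',rect(P,b&(z>18)),'fin',rect(P,b&(z>36)), 'zmax',z[b].max())
b=box(235,310,175,285)
print('board',rect(P,b&(z>12)&(z<28)))
b2=box(250,290,190,240)
print('head',rect(P,b2&(z>117)),P[b2&(z>117)].mean(0),'ring',rect(P,b2&(z>85)&(z<117)))
b3=box(255,290,240,270);print('post',P[b3&(z>120)].mean(0) if (b3&(z>120)).any() else z[b3].max())
E
```

```text
table z -0.18809294750576555
key all (((483.6982421875, -141.06808471679688), (116.70964050292969, 214.633544921875), 78.89777374267578), 589) boss (((512.0643920898438, -55.005104064941406), (52.76066970825195, 234.445068359375), 23.719083786010742), 243) fin (((492.2577819824219, -57.270347595214844), (28.556358337402344, 221.30638122558594), 34.84149169921875), 55) zmax 1105.9732939909316
board (((597.0824584960938, 159.49911499023438), (270.1781921386719, 130.64698791503906), 12.090736389160156), 2985)
head (((534.367431640625, 114.99746704101562), (235.21157836914062, 34.83042526245117), 29.637136459350586), 138) [611.8763671  157.97438952 174.53270268] ring (((621.20556640625, 163.5531005859375), (67.69242095947266, 66.8838119506836), 41.20667266845703), 388)
post [493.13575081 136.33059564 353.79337257]
```

```bash
python3 - <<'E'
from h import *
c=dict(np.load('top0.npz')); P=cloud(c); z=P[...,2]; ok=(c['depth']>0)&(z<160)
b=box(360,405,215,300)&ok
r=rect(P,b&(z>5)); print('key',r); 
boss=P[b&(z>15)].mean(0); hand=P[b&(z>5)&(z<14)].mean(0); print(boss,hand)
yaw=np.arctan2(*(boss-hand)[1::-1]); print('yaw',yaw)
b2=box(250,290,190,240)&ok
print('head',rect(P,b2&(z>117)),P[b2&(z>117)].mean(0))
b3=box(255,290,240,270)&ok;print('post',P[b3&(z>110)].mean(0))
q0=env.read_joints()
best=down(yaw)
env.reach([boss[0]-20,boss[1],260],best)
print(env.read_joints(), env.read_tcp_pos(),env.read_time_s())
c=env.read_camera('wrist'); cv2.imwrite('pics/w1.png',c['pixels']); np.savez('w1.npz',**c); print(c['origin'],c['fx'])
E
```

```text
key (((483.6982421875, -141.06808471679688), (116.70964050292969, 214.633544921875), 78.89777374267578), 589)
[ 547.0352814 -137.9476638   27.5934255] [ 469.79940204 -141.60257272    9.45658876]
yaw 0.04728611169361936
head (((621.62744140625, 164.7379608154297), (30.390352249145508, 30.31086540222168), 12.251800537109375), 131) [621.02002345 164.18731619 124.76106803]
post [508.35342109 164.10653079 129.97168762]
[-2.99774541e-01  7.74902599e-02  2.01836410e+00 -9.86039870e-05
  1.04581437e+00  1.22438056e+00] [ 527.01223569 -138.530199    259.94905877] 2.2917
[ 598.80750948 -133.92957278  432.14724647] 312.4008498172488
```

View pics/w1.png

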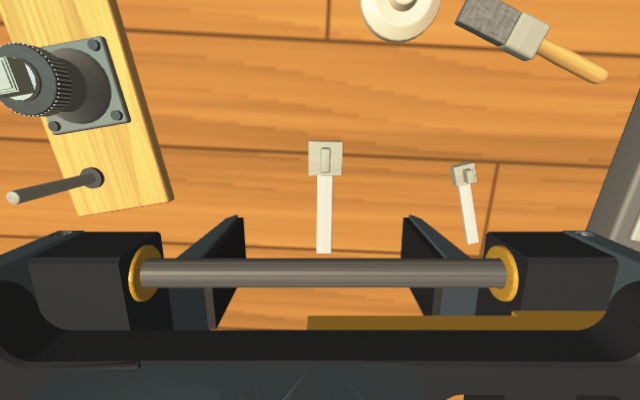

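The wrist view shows the key's boss at (325,158) and its fin in line with the handle. The small key is at (464,175), well clear. Next step: refine the key pose and grasp.

```bash
cat >> h.py <<'E'
def look(n):
    c=env.read_camera(n); P=cloud(c); P[c['depth']<=0]=np.nan; return c,P
E
python3 - <<'E'
from h import *
c=dict(np.load('w1.npz')); P=cloud(c); z=P[...,2]; ok=c['depth']>0
b=box(295,355,125,256)&ok
m=b&(z>5)&(z<60)
print('table',np.median(z[box(270,300,170,230)]))
print('all',rect(P,m)); print('bosstop',rect(P,b&(z>20)&(z<28)));print('fin',rect(P,b&(z>38)),P[b&(z>38)].mean(0),np.median(z[b&(z>38)]))
h=P[b&(z>6)&(z<14)]; print('handle',cv2.fitLine(h[:,:2].astype(np.float32),cv2.DIST_L2,0,.01,.01).ravel(),h.mean(0))
E
```

```text
table 1.3670727221683876
all (((490.9466857910156, -140.58055114746094), (161.7067413330078, 43.628108978271484), 2.145646095275879), 2383)
bosstop (((549.9304809570312, -138.2537384033203), (43.1441535949707, 43.628631591796875), 2.456139087677002), 907)
fin (((549.9536743164062, -138.0169677734375), (28.594568252563477, 11.264957427978516), 2.8277080059051514), 231) [ 549.8745512  -138.20697341   45.00958378] 45.127148282349935
handle [ 9.9936604e-01  3.5602119e-02  4.7143530e+02 -1.4072769e+02] [ 471.4352934  -140.7276848    11.16341783]
```

```bash
python3 - <<'E'
from h import *
q=down(0.040)
env.reach([550,-138.2,90],q); env.servo_line([550,-138.2,26],80)
print(env.read_wrist_force(),env.read_tcp_pos())
env.grasp(); print('gap',env.read_finger_gap(),env.read_gripper_force(),env.read_tcp_pos())
env.servo_line([550,-138.2,240],150); print('gap',env.read_finger_gap(),env.read_wrist_force(),env.read_ft_torque())
# over the jack, same wrist geometry
T=np.array([621.5,164.7]); q=down(0.212)
j=env.solve_ik([*T,220],q); print(j)
env.reach([*T,220],q)
env.sleep(.3)
c,P=look('wrist'); cv2.imwrite('pics/w2.png',c['pixels']); np.savez('w2.npz',**c)
print(env.read_tcp_pos(),env.read_time_s(),env.read_finger_gap())
E
```

```text
[ 0.34028083  0.12877065 -0.21969477] [ 550.26761255 -138.29338078   26.26728923]
gap 12.032286405095666 29.996750056743622 [ 550.02313942 -138.24203785   25.98629271]
gap 11.832066366448009 [ 0.15049717 -0.45989026 -1.84529982] [ 0.09288624  0.06199271 -0.00630477]
[ 2.22802502e-01  2.84231235e-01  1.85102194e+00 -4.44089210e-16
  1.00633948e+00  1.58159883e+00]
[621.59848649 164.12183561 220.12988009] 8.3167 11.65860535686777
```

View pics/w2.png

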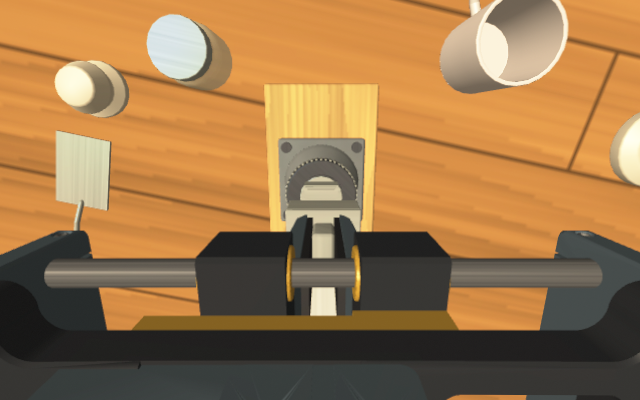

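The key is gripped and hangs over the jack. The head is partly hidden at (320,185), so I'll back off along jack -x and measure the head and the held key in one view.

```bash
python3 - <<'E'
from h import *
T=np.array([621.5,164.7]); u=np.array([np.cos(.212),np.sin(.212)])
env.servo_line([*(T-80*u),220],150); env.sleep(.3)
c,P=look('wrist'); np.savez('w3.npz',**c); cv2.imwrite('pics/w3.png',c['pixels'])
t=env.read_tcp_pos(); print(t)
z=P[...,2]; Rm=rot(env.read_eef_rot()).as_matrix(); print(np.arctan2(Rm[1,0],Rm[0,0]))
d=np.linalg.norm(P[...,:2]-T,axis=-1)
for lo,hi in((122,132),(120,135)):
    print('headtop',rect(P,(d<30)&(z>lo)&(z<hi)),P[(d<30)&(z>lo)&(z<hi)].mean(0))
print('ring top',rect(P,(d<40)&(z>92)&(z<108)),np.nanmedian(z[(d<33)&(d>24)&(z>92)&(z<108)]))
b=P[...,:2]@u-140  # neck/board
m=(z>12)&(z<28)&(d<200); print('board',rect(P,m))
L=(P-np.array(t))@Rm  # tool frame
k=(abs(L[...,0])<40)&(abs(L[...,1])<30)&(L[...,2]>-2)&(L[...,2]<6)
print('boss in tool',cv2.minAreaRect(L[k][:,:2].astype(np.float32)),k.sum(),np.median(L[k],0))
print('front edge x',np.percentile(L[k][:,0],[50,90,97,100]),'y',np.percentile(L[k][:,1],[0,3,97,100]))
E
```

```text
[543.55967812 147.89994361 219.85896423]
0.21198618580675416
headtop (((622.232666015625, 167.6064453125), (29.32008171081543, 30.03850555419922), 12.106996536254883), 1398) [622.30044425 167.57803147 126.56234572]
headtop (((622.2242431640625, 167.64590454101562), (29.32008171081543, 30.119190216064453), 12.106996536254883), 1399) [622.29128773 167.58713694 126.55848794]
ring top (((622.2766723632812, 167.63902282714844), (68.6995620727539, 68.6334457397461), 12.412151336669922), 3233) 100.16409595382885
board (((610.2152709960938, 151.77108764648438), (259.1057434082031, 324.5504455566406), 12.037568092346191), 15272)
boss in tool ((15.424901008605957, -1.3959102630615234), (13.259892463684082, 44.17324447631836), 0.031177688390016556) 1066 [18.9371328  -1.60856171  0.82506377]
front edge x [18.9371328  21.59592599 21.8022537  22.05939477] y [-23.48465108 -22.42986799  19.76071478  20.68971593]
```

View pics/w3.png

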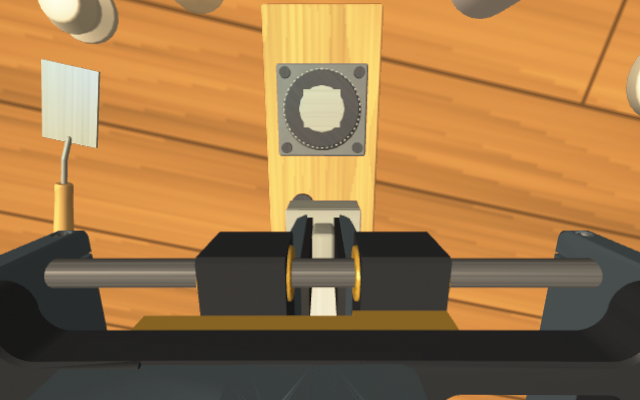

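The head at (322,109) and the held key's boss at (323,205) are both visible. I'll measure again at a lower height, where camera bias largely cancels, then descend with force feedback.

```bash
python3 - <<'E'
from h import *
T=np.array([622.4,166.]); a=.212; u=np.array([np.cos(a),np.sin(a)]); q=down(a)
env.servo_line([*(T-65*u),165],120); env.sleep(.4)
c,P=look('wrist'); t=np.array(env.read_tcp_pos()); Rm=rot(env.read_eef_rot()).as_matrix()
L=(P-t)@Rm; z=P[...,2]
d=np.linalg.norm(P[...,:2]-T,axis=-1)
m=(d<30)&(z>122)&(z<132); r,n=rect(P,m); print('head',r,n,np.nanmedian(z[m]))
k=(abs(L[...,0])<40)&(abs(L[...,1])<30)&(L[...,2]>-2)&(L[...,2]<4)
b=cv2.minAreaRect(L[k][:,:2].astype(np.float32)); print('boss',b)
x=np.percentile(L[k][:,0],99.5); yc=np.percentile(L[k][:,1],[.5,99.5]); print(x,yc)
hd=L[m][:,:2].astype(np.float32); hr=cv2.minAreaRect(hd); print('head in tool',hr)
off=np.array([hr[0][0]-(x-21.9),hr[0][1]-yc.mean(),0])
tgt=t+Rm@off; print('target',tgt, 'diff',tgt[:2]-T)
np.save('tgt.npy',tgt[:2])
E
```

```text
head ((622.1673583984375, 167.51173400878906), (29.48176383972168, 30.00088119506836), 11.883123397827148) 2063 126.98284528951604
boss ((15.308984756469727, -1.3243770599365234), (44.069602966308594, 13.13517951965332), 89.49346160888672)
21.785881546745564 [-23.21603637  20.53131351]
head in tool ((64.99671173095703, -1.5263786315917969), (29.481637954711914, 30.00057601928711), 0.26401934027671814)
target [622.54435401 166.21962359 165.30299811] diff [0.14435401 0.21962359]
```

```bash
cat > ins.py <<'E'
from h import *
def descend(T,a,z0,z1=132.0,flim=12,step=2):
    f0=np.array(env.read_wrist_force()); zz=z0
    while zz>z1:
        zz=max(zz-step,z1); env.servo_line([*T,zz],40,down(a))
        f=np.array(env.read_wrist_force())-f0
        if np.linalg.norm(f)>flim: break
    print('z',zz,env.read_tcp_pos(),'df',f.round(1),'tq',np.round(env.read_ft_torque(),2),'t',env.read_time_s())
    return zz,f
E
python3 - <<'E'
from ins import *
T=np.load('tgt.npy'); a=.210
env.servo_line([*T,165],100,down(a)); env.servo_line([*T,155],60); env.sleep(.3)
zz,f=descend(T,a,155)
print(env.read_finger_gap())
E
```

```text
z 132.0 [622.57847726 166.24400925 132.00843886] df [-0.2  0.3  0.1] tq [ 0.02 -0.05  0.01] t 14.8417
11.806365374918373
```

```bash
python3 - <<'E'
from ins import *
T=np.load('tgt.npy'); a=.210; u=np.array([np.cos(a),np.sin(a)])
descend(T,a,132,131,4,.5)
env.open(); print(env.read_finger_gap())
env.servo_line([*T,175],150); env.servo_line([*(T-60*u),240],200); env.sleep(.3)
c,P=look('wrist'); cv2.imwrite('pics/w4.png',c['pixels']); z=P[...,2]
d=np.linalg.norm(P[...,:2]-T,axis=-1)
for n,lo,hi,rr in(('fin',145,156,35),('boss',127,134,38),('ring',92,106,42)):
    m=(d<rr)&(z>lo)&(z<hi); print(n,rect(P,m),np.nanmedian(z[m]))
print(env.read_time_s())
E
```

```text
z 131.5 [622.62264706 166.2225507  131.97893876] df [-2.5 -0.1  5.5] tq [-0.12  0.49  0.03] t 15.0917
91.0044166830267
fin (((622.048095703125, 167.56748962402344), (28.98714256286621, 10.839436531066895), 12.05418586730957), 516) 151.18712105369076
boss (((621.8045043945312, 167.54238891601562), (43.10292434692383, 44.01052474975586), 11.96262264251709), 2025) 131.32747714898738
ring (((623.26171875, 167.90029907226562), (65.87876892089844, 69.51446533203125), 12.307625770568848), 1210) 100.04540481912701
17.725
```

View pics/w4.png

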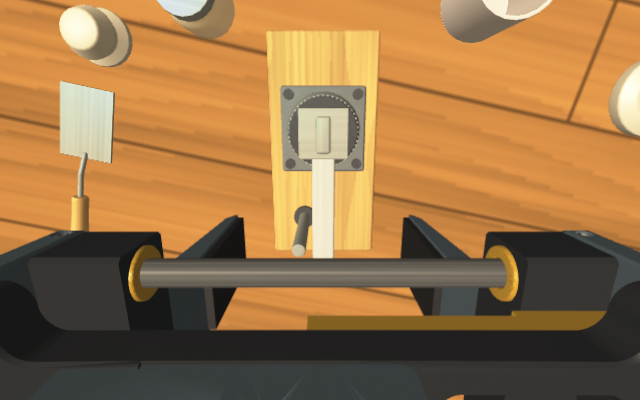

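The key is home: boss at (323,133), with the handle just right of the post at (300,230). Now the ring, starting with the fingers offset 0.6 rad counter-clockwise, turning clockwise and following the ring down.

```bash
python3 - <<'E'
from ins import *
T=np.load('tgt.npy'); a=.210; s=.6
env.reach([*T,180],down(a+s)); env.servo_line([*T,82],100); env.sleep(.2)
t0=np.array(env.read_ft_torque()); f0=np.array(env.read_wrist_force()); print('base',t0,f0,env.read_joints()[5],env.read_tcp_pos())
env.grasp(); env.sleep(.1); print('gap',env.read_finger_gap(),np.round(np.array(env.read_wrist_force())-f0,1),np.round(np.array(env.read_ft_torque())-t0,2))
np.save('t0.npy',np.r_[t0,f0]); off=s
while off>-.25:
    off-=.05; z=max(82-4*(s-off),78.8)
    ta=env.read_time_s(); env.reach([*T,z],down(a+off)); 
    t=np.array(env.read_ft_torque())-t0; f=np.array(env.read_wrist_force())-f0
    print(round(off,2),round(env.read_time_s()-ta,2),'tz',t[2].round(3),'f',f.round(1))
    if abs(t[2])>.4: break
np.save('off.npy',off); print(env.read_time_s(),env.read_finger_gap())
E
```

```text
base [-0.05895326  0.02377174 -0.01340813] [ 0.39788898  0.19056071 -0.5994746 ] 0.9855108799570577 [622.84234993 166.29806079  82.56745785]
gap 67.27362523612888 [-4.9  5.7  3.6] [ 1.02  0.86 -0.  ]
0.55 0.25 tz -0.033 f [-6.6  4.1  7. ]
0.5 0.25 tz 0.031 f [-7.6  5.   8.4]
0.45 0.25 tz -0.021 f [-7.2  3.3 10.5]
0.4 0.25 tz -0.067 f [-7.4  2.6 10.2]
0.35 0.25 tz -0.061 f [-7.2  2.8  8.9]
0.3 0.25 tz -0.032 f [-6.6  1.9  9. ]
0.25 0.25 tz -0.018 f [-5.2  1.   9.8]
0.2 0.25 tz 0.023 f [-6.1 -0.2  8.9]
0.15 0.25 tz -0.069 f [-6.2  0.6  8.6]
0.1 0.25 tz -0.012 f [-4.8 -0.7  9.6]
0.05 0.25 tz -0.036 f [-5.4 -1.9  9.2]
0.0 0.25 tz 0.007 f [-5.8 -1.1  9.4]
-0.05 0.25 tz -0.02 f [-5.1 -2.4  8.6]
-0.1 0.25 tz -0.059 f [-4.2 -2.9  9.7]
-0.15 0.25 tz -0.029 f [-5.1 -4.   9.1]
-0.2 0.25 tz 0.033 f [-5.3 -4.3  8.6]
-0.25 0.25 tz 0.009 f [-4.  -5.1  7.3]
24.525 67.36253247432839
```

```bash
python3 - <<'E'
from h import *
Rm=rot(env.read_eef_rot()).as_matrix(); print('yaw',np.arctan2(Rm[1,0],Rm[0,0]),env.read_tcp_pos(),env.read_joints(),np.round(env.read_effort(),2),env.read_gripper_force(),np.round(env.read_ft_torque(),2))
c,P=look('wrist'); d=c['pixels']
s,_=look('side'); x=cv2.resize(s['pixels'][170:270,270:390],None,fx=5,fy=5)
cv2.imwrite('pics/w5.png',np.vstack([cv2.resize(d,(640,400))[:,:],]))
cv2.imwrite('pics/s5.png',x)
E
```

```text
yaw -0.04021487299102347 [622.25953339 165.84421729  79.03573745] [ 2.24454824e-01  4.73211783e-01  1.89380694e+00 -6.12465047e-04
  7.75495761e-01  1.83590331e+00] [  2.09 -71.81 -35.14   0.57  -1.24   0.24] 30.001741647720337 [-0.65  0.68 -0.  ]
```

View pics/w5.png

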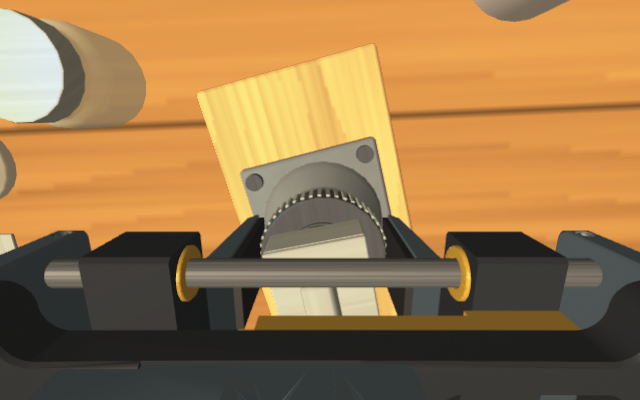

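View pics/s5.png

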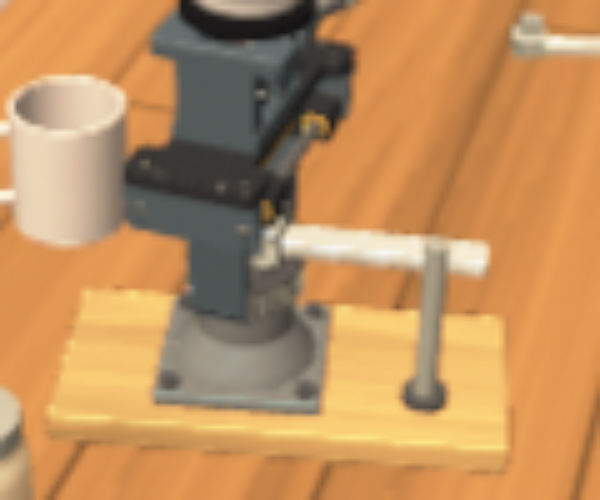

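The handle bears beside the post in the side view, and the key is still on the head. Next check is the ring's height by depth, to confirm it descended.

```bash
python3 - <<'E'
from h import *
T=np.array([622.1,167.5])
c,P=look('wrist'); z=P[...,2]; d=np.linalg.norm(P[...,:2]-T,axis=-1)
m=(d<33.5)&(d>22)&(z>85)&(z<106)&box(255,395,150,250); zz=z[m]
print(len(zz),np.percentile(zz,[5,25,50,75,95]))
v=box(255,395,150,250)&(d<60)
print(np.histogram(z[v],bins=np.arange(50,140,2)))
E
```

```text
2559 [96.21912921 96.87653707 97.30323901 97.68455483 98.28419735]
(array([ 204,   83,   22,    4,    2,    0,    0,    0,    0,    0,    0,
          0,    0,    0,   27,   87,  102,  118,  121,  129,  149,  158,
        398, 2449,  443,   64,   50,   42,   22,  115,  140,  137,  153,
        136,  144,  153,  169,  163,  217,  122,  556,   84,    0,    0]), array([ 50,  52,  54,  56,  58,  60,  62,  64,  66,  68,  70,  72,  74,
        76,  78,  80,  82,  84,  86,  88,  90,  92,  94,  96,  98, 100,
       102, 104, 106, 108, 110, 112, 114, 116, 118, 120, 122, 124, 126,
       128, 130, 132, 134, 136, 138]))
```

The ring has dropped about 2.8 mm and is almost down. Small steps from here, watching torque.

```bash
python3 - <<'E'
from ins import *
T=np.load('tgt.npy'); a=.210; t0=np.load('t0.npy')[:3]; off=float(np.load('off.npy')); end=off-.36
while off>end:
    off-=.02; env.reach([*T,78.8],down(a+off))
    t=np.mean([np.array(env.read_ft_torque()) for _ in range(3)],0)-t0
    Rm=rot(env.read_eef_rot()).as_matrix()
    print(round(off,2),'tz',t[2].round(3),'yaw',(np.arctan2(Rm[1,0],Rm[0,0])-a).round(3),'e6',round(env.read_effort()[5],2))
    if abs(t[2])>.85: break
np.save('off.npy',off); print(env.read_time_s(),env.read_finger_gap())
E
```

```text
-0.27 tz 0.264 yaw -0.27 e6 0.32
-0.29 tz 0.335 yaw -0.289 e6 0.44
-0.31 tz 0.477 yaw -0.309 e6 0.56
-0.33 tz 0.622 yaw -0.329 e6 0.69
-0.35 tz 0.691 yaw -0.349 e6 0.82
-0.37 tz 0.832 yaw -0.369 e6 0.94
-0.39 tz 0.999 yaw -0.388 e6 1.07
26.425 67.11712511673248
```

```bash
python3 - <<'E'
from ins import *
T=np.load('tgt.npy'); a=.210; off=float(np.load('off.npy')); t0=np.load('t0.npy')[:3]
env.reach([*T,78.8],down(a+off-.01)); env.sleep(.6); print('tz',np.array(env.read_ft_torque())-t0)
env.open(); env.sleep(.2); print(env.read_finger_gap(),env.read_wrist_force())
env.servo_line([*T,190],120); u=np.array([np.cos(a),np.sin(a)])
env.reach([*(T-60*u),240],down(a)); env.sleep(.4)
c,P=look('wrist'); cv2.imwrite('pics/w6.png',c['pixels']); z=P[...,2]; d=np.linalg.norm(P[...,:2]-T,axis=-1)
for n,lo,hi,rr in(('fin',145,156,35),('boss',127,134,38),('ring',92,106,42)):
    m=(d<rr)&(z>lo)&(z<hi); print(n,rect(P,m),np.nanmedian(z[m]))
print(env.read_time_s())
E
```

```text
tz [-0.86081342  0.69116015  1.02856551]
90.99945843100306 [ 0.34929504 -0.15579487 -0.23475215]
fin (((622.320556640625, 167.6043701171875), (29.902359008789062, 11.964366912841797), 9.264020919799805), 536) 151.1395058760206
boss (((622.2556762695312, 167.6265106201172), (43.94487380981445, 44.02751159667969), 8.812305450439453), 2001) 131.3181589804414
ring (((623.701416015625, 167.7972869873047), (65.85060119628906, 68.78204345703125), 8.085136413574219), 1130) 97.18608706509397
30.025
```

View pics/w6.png

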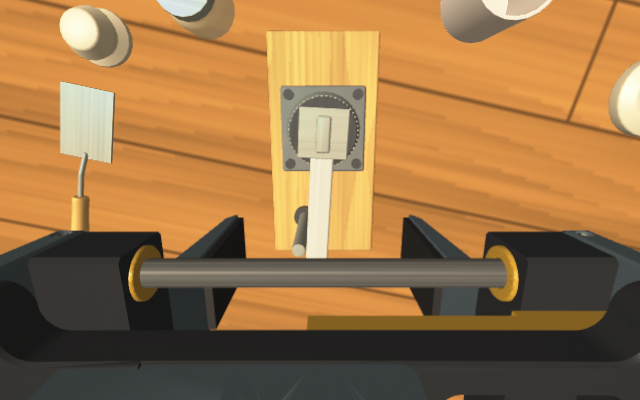

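The key is home at (323,133), its handle bears on the post at (303,225), and the ring is down. The gripper is clear of everything, so I'm handing in.

```bash
python3 -c "
from rig import env
print(env.job_done())"
```

```text
the job is handed in; nothing more can be done
None
```

I locked the jack and handed the job in at about 30 s: the larger key is home on the square head with its handle on the post, and the ring is down and nipped to about 1.03 N m (roughly 9–10 N on the post); the judge's verdict was not shown.

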